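Slide the board carrier out to the stop blade and hold it

TASK

To reach the underside of the clamped circuit board, its carrier plate must stick out of the stand by the right amount. First take the stop blade out of the wooden rack, put it fully down in the slot of the steel gauge foot and let go of it; then slide the carrier plate along the stand, without lifting it or letting it tip, until its front end just meets the blade (touching it lightly, or no more than 3 mm short of it). So far out the carrier would tip off the stand, so finish still holding it, level and flat on the stand, and leave the things lying around where they are.

Things in the scene. Friction and masses are not known exactly. Their poses are not given: they have to be found in the camera images.
- stand: Fixed metal bench stand, 82 x 130 x 50 mm (x, y, z), origin at the centre of its underside. The carrier lies on its smooth top, 50 mm above the worktop, between two side rails that run along y and rise 5 mm above that top (clear width 61.4 mm). The carrier slides out over the end at -y (65 mm from the origin).
- carrier: Loose aluminium plate, 56 x 170 x 8 mm, about 0.35 to 0.55 kg, origin at the centre of its underside, axes parallel to the stand's, lying between its rails. A circuit board (to 15 mm above the plate) is fixed on the half towards -y, the front; the grip stands near the +y end. Centre of mass about 10 mm from the origin towards -y. At the blade it sticks out 95 to 115 mm and tips if let go.
- carrier_front (a point): Middle of the carrier's front (-y) end face, 4 mm above its underside.
- carrier_grip (a point): Point to take the carrier by: the upright dark plastic plate that stands 42 mm high on the carrier, 44 mm wide in x and 12 mm thick in y, its thickness centred 21 mm from the rear end. The point is 37 mm above the carrier's underside and 13 mm below the grip's top; a foot strip 20 mm wide in y tops out 4 mm above the plate.
- gauge_foot: Fixed steel block, 74 x 50 x 36 mm (x, y, z), origin at the centre of its underside, beyond the stand's -y end, its axes parallel to the stand's. A slot from above takes the blade's tongue: 38 mm long in x, 8.5 mm wide in y, 30 mm deep, mouth chamfered 2 mm.
- foot_slot (a point): Centre of the slot's mouth, on the top face of the gauge foot (36 mm above the worktop).
- rack: Fixed light wooden block, 58 x 40 x 36 mm, origin at the centre of its underside, with a slot like that of the gauge foot in its middle, in which the blade stands at the start.
- blade: Loose upright steel stop blade, 90 g, 98 mm tall, origin at the centre of its lower end, z up, flat faces square to its y (symmetric). Tongue 34 (x) x 6 (y) mm, 28 mm long; above it a body 48 x 6 mm whose shoulders rest on the block's top when fully in; from 62 mm up a black head 46 x 13 mm, 36 mm high. Seated it has a little play and leans slightly when touched.
- blade_shoulder (a point): Middle of the blade at the height of its shoulders, 28 mm above its lower end; it coincides with the centre of the slot's mouth when the blade is seated.
- blade_grip (a point): Centre of the blade's black head, 81 mm above the lower end; take it across the 13 mm (along the blade's y).
- below_lamp_joint (a point): Point on the worktop 0.56 m below the middle joint of the fixed magnifier lamp, a hazard for the arm. In world m, its post slants up to the joint from the bench edge at (0.26, 0.48, 0); its upper arm runs on over the work to (0.28, -0.07, 0.68); its head hangs about 0.6 high over x 0.05 to 0.3, y -0.43 to -0.12. Work with the arm low, e.g. fingers tilted to point down and ahead.
- tape_roll: Bystander: roll of tape, 62 mm across, 18 mm high, lying; origin under its centre. Leave it alone.
- flux_jar: Bystander: round glass jar with lid, 69 mm across, 71 mm high; origin under its centre. Leave it alone.
- grey_cup: Bystander: small round canister with lid, 36 mm across, 51 mm high; origin under its centre. Leave it alone.
- solder_reel: Bystander: reel of solder, 60 mm across, 48 mm high; origin under its centre. Leave it alone.
There are look-alikes about, which are no part of the job. Several things have the shape of the blade; the one meant has the colours described above.

How it is judged (in metres and radians):
On the way, in this order (a step that is already met when the one before it is completed fails the run):
1. the blade stands fully in the slot of the gauge foot and has been let go (horizontal distance between blade_shoulder and foot_slot below 0.0045 m and z of blade_shoulder in the frame of gauge_foot between 0.033 and 0.0385 m and angle between blade's own z axis and vertical below 0.13 rad and contact force between the fingers and blade below 0.3 N), for 0.3 s.
2. the carrier's front end is at the blade, the carrier flat on the stand and held (y of carrier_front in the frame of gauge_foot between -0.0015 and 0.0075 m and angle between carrier's own z axis and vertical below 0.04 rad and z of carrier in the frame of stand between 0.046 and 0.054 m and contact force between the fingers and carrier above 1 N), for 0.2 s.
At the end, for the whole second after the job is handed in: Blade seated in the foot's slot (2.5 mm down, 4.5 mm sideways, lean under 0.13 rad), not touched by the gripper. Carrier's front 7.5 mm before to 1.5 mm past the slot's centre line, pushing under 15 N, level within 0.04 rad, within 4 mm of the stand's top, at rest, held by the fingers (all of step 1 and all of step 2 and contact force between carrier and blade below 15 N and linear speed of carrier below 0.01 m/s); the arm keeps its last pose, push and grip.
It fails at once if the carrier is tipped by more than 0.12 rad or lifted more than 15 mm off the stand (angle between carrier's own z axis and vertical above 0.12 rad or z of carrier in the frame of stand above 0.065 m).
It fails at once if a bystander is moved by more than 30 mm (distance of any of tape_roll, flux_jar, grey_cup, solder_reel from where it was at the start of the episode above 0.03 m).
It also fails if it takes over 45 s, if anything falls off the work surface, if the arm or the gripper's body presses on something with over 40 N, if the wrist force passes 120 N, or if a joint passes its speed limit or range.

ROBOT

A 6-joint arm with a two-finger parallel gripper is mounted at the origin on a cart in front of the work surface, level with it; the furniture and walls round the work are solid. World frame = base frame: x ahead of the robot, y to its left, z up, the work surface at z = 0. Lengths are in m, angles in degrees, forces in N, time in s.
With the tool pointing down it reaches from about 0.225 to 0.725 m from the base axis. Payload 3.1 kg.
Tool frame: the origin (TCP) lies at the very end of the fingers, on their centre line; the grasp point (between the pads) lies 19 mm behind it; z points along the fingers, y is the line along which they close (so a half turn about z gives the same grasp; the last joint's range is limited). The gripper opens to 85 mm and grips with 20 to 120 N. Pads are 22 mm wide; open, the fingers measure 114 mm over their backs; the gripper's body (76 mm by 85 mm) begins 54 mm behind the grasp point. The pads swing forward as they close: fully open they stand 13 mm farther back than shut.
Start: joints at [64.469, 2.75, 5.684, 92.934, 0, 82.678], TCP at [0.164, 0.499, 0.231] pointing down, gripper open.
Joint ranges: [-166.93, 166.93], [-56.73, 111.36], [-69.38, 81.34], [-121.58, 131.49], [-85.45, 84.26], [-180, 180]. Speed limits (degrees/s): [159.86, 159.86, 180, 180, 180, 180].

INTERFACE

Orientations are given as [roll, pitch, yaw] about the fixed x, y, z axes, in that order (R = Rz(yaw) Ry(pitch) Rx(roll)).
In Python, from workcell import bot, vision, close_job gives the robot as it stands.
- The arm moves only by the tool drive_tool, never from a script. Its argument "plan" is a list of rows, each an object with "delta_rot": the turn, a rotation vector about the tool's x, y, z in degrees, a list of three; "offset": the shift along the tool's x, y, z in cm, a list of three; "hand": the finger opening in cm, from 0 to 8.54. In form: [{"delta_rot": [wx, wy, wz], "offset": [dx, dy, dz], "hand": hand}, ...]. A call has 1 to 20 rows; each row is the pose to reach, as a shift and turn from the pose commanded when the call began, along the tool's axes at that moment; what a row does not reach only later rows make up. A row lasts 1/8 s, in which the tool goes at most 62.5 mm and 10.7 degrees, less where a joint would pass 70% of its speed; a pose out of reach is approached as far as the arm can. A call with a gripper value outside its range is refused whole. The fingers move at their own pace and stop on an object; "grip_force" is the grip in N (left out, the last holds). Time passes only in rows, so rows that repeat a pose let the fingers close. It gives the time, the measured TCP pose, the force, the opening and the grip force at its end, in the units of the state.
- bot.observe(): the state, without advancing time (a new reading comes with each control period).
- vision.read_camera(name): name is "side" or "top" or "wrist"; returns a dict with "img" (480x640x3 uint8, blue, green, red), "range_z" (480x640 float32, m along the optical axis (not along the pixel's ray), 0 where there is no reading), "camera_matrix" (3x3 intrinsics, pixels), "world_to_cam" (4x4, takes a point from world to camera coordinates); the wrist camera has in their place "tool_from_camera" (4x4, takes a point from camera to tool coordinates, whose origin is the TCP and whose axes are the flange's). Camera axes: x right, y down, z forward; pixel columns grow to the right and rows downward; lengths in m; the calibration is good to about 2 mm. A picture is of the moment at which its call begins: read the wrist's pose just before it.
- close_job(): hands the job in; it is judged then, once.
The state is a dict: "time": time; "joints": joint angles; "joint_velocities": joint speeds; "tau": joint torques, N m; "ee_pos": TCP position; "tcp_rot": TCP orientation; "force": force on the tool from outside, world axes, zero at the start; "torque": the same for the moment, N m; "width": finger opening in m; "grasp_force": force on a finger pad.
Only numpy, scipy, OpenCV 4.12 (cv2) and the standard library are available. Lean on these libraries where they do the work, as an engineer would, in place of code of your own. Each camera call takes 0.05 s, during which the arm holds its last target. There are 200 camera calls.

## Working session

There is one attempt and no reset: what is moved stays moved. The work goes in short steps, Python scripts to look and compute and a tool call to move; the robot and the scene stay as the last step left them, time stands still between calls to the robot, and variables do not carry over. Pictures are saved under pics/ and viewed, at most 10 in all, crops included, and the job is handed in when it is done.

Besides the shell and the picture viewer there is one more tool, called after ">>>" as a command line: name --argument value ..., lists and objects as JSON in quotes. drive_tool: Moves the arm, as the interface text tells. Its arguments: {"type":"object","properties":{"plan":{"type":"array","items":{"type":"object","properties":{"delta_rot":{"type":"array","items":{"type":"number"}},"offset":{"type":"array","items":{"type":"number"}},"hand":{"type":"number"}}}},"grip_force":{"type":"number"}},"required":["plan"]}

```bash
ls; mkdir -p pics
cat > h.py <<'E'
import numpy as np, cv2
from workcell import bot, vision
from scipy.spatial.transform import Rotation as R
def cam(n):
    s=bot.observe(); c=vision.read_camera(n)
    if n=="wrist":
        T=np.eye(4);T[:3,:3]=R.from_euler('xyz',s['tcp_rot'],degrees=True).as_matrix();T[:3,3]=s['ee_pos']
        c['W']=T@np.array(c['tool_from_camera'])
    else: c['W']=np.linalg.inv(np.array(c['world_to_cam']))
    c['K']=np.array(c['camera_matrix']);return c
def ray(c,u,v):
    d=np.linalg.inv(c['K'])@[u,v,1.];return c['W'][:3,3],c['W'][:3,:3]@d
def onplane(c,u,v,z):
    o,d=ray(c,u,v);return o+d*(z-o[2])/d[2]
def cloud(c):
    v,u=np.mgrid[:480,:640];z=c['range_z'];K=c['K']
    p=np.stack([(u-K[0,2])/K[0,0]*z,(v-K[1,2])/K[1,1]*z,z],-1)
    return p@c['W'][:3,:3].T+c['W'][:3,3]
def pix(c,p):
    q=np.linalg.inv(c['W'])@[*p,1];q=c['K']@q[:3];return q[:2]/q[2]
E
python3 - <<'E'
from h import *
import pickle
print(bot.observe())
for n in ["side","top","wrist"]:
    c=cam(n);cv2.imwrite(f"pics/{n}0.png",c['img']);pickle.dump(c,open(n+"0.pkl","wb"));print(n,c['W'].round(3).tolist(),c['K'][0,0])
E
```

```text
pics
{'time': 0.0, 'joints': array([6.44691791e+01, 2.79225177e+00, 5.58978643e+00, 9.29337988e+01,
       6.74397561e-04, 8.26776757e+01]), 'joint_velocities': array([ 0.03323351,  0.03770135, -0.06145801, -0.03224327,  0.02058345,
       -0.06572072]), 'tau': array([-6.51784430e-04, -3.38780379e+01,  3.20014536e+01,  2.05022714e-02,
       -3.29425875e-04,  9.86531091e-06]), 'ee_pos': array([0.16378648, 0.49814093, 0.23010701]), 'tcp_rot': array([-1.79864933e+02, -1.80358935e-02,  1.61791481e+02]), 'force': array([ 0.16391548, -0.04897578, -0.15079228]), 'torque': array([ 0.00488772, -0.00548787, -0.0482748 ]), 'grasp_force': 0.0, 'width': 0.0853645312062769}
side [[0.842, -0.278, 0.463, 0.071], [-0.54, -0.41, 0.735, -0.75], [-0.015, -0.869, -0.495, 0.586], [0.0, 0.0, 0.0, 1.0]] 434.0302004834831
top [[0.019, -0.994, 0.111, 0.412], [-1.0, -0.017, 0.015, -0.033], [-0.013, -0.112, -0.994, 1.233], [0.0, 0.0, 0.0, 1.0]] 530.2088321757492
wrist [[0.312, 0.9, 0.305, 0.083], [0.95, -0.295, -0.103, 0.524], [-0.003, 0.321, -0.947, 0.373], [0.0, 0.0, 0.0, 1.0]] 401.38902446650025
```

View pics/top0.png

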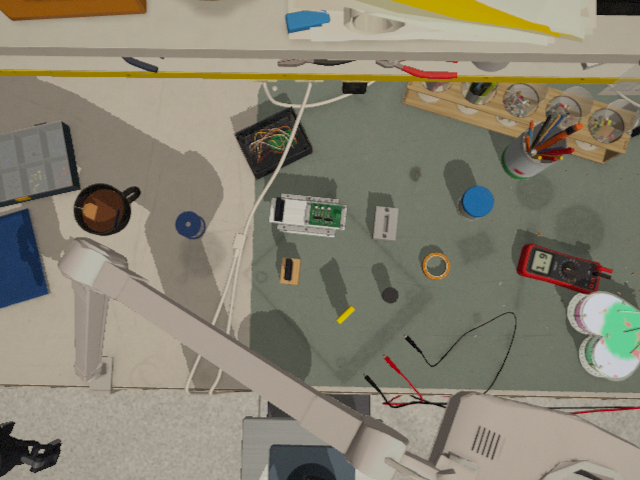

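View pics/side0.png

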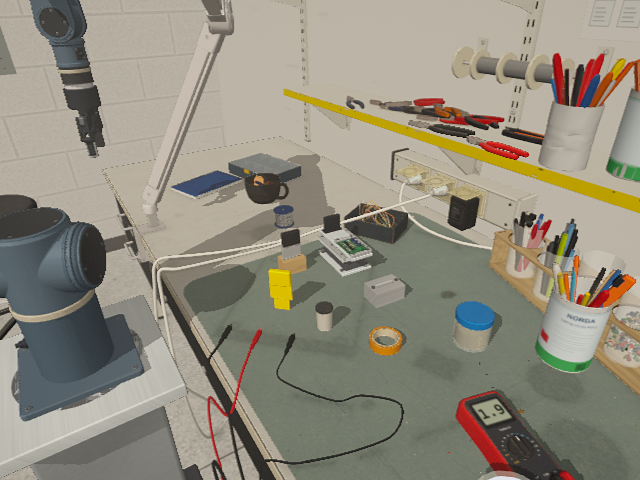

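The top view shows the rack with the black blade head at about (290,271), the carrier grip at (279,210), the carrier front at about (346,216) and the gauge foot at (386,223). A yellow look-alike blade stands at (345,315). The lamp's upper arm runs from (85,258) to (380,450). The side view confirms the black-headed blade in the wooden rack at (290,245).

Run:
```python
from h import *
import pickle
c=pickle.load(open("top0.pkl","rb"));s=pickle.load(open("side0.pkl","rb"))
P=cloud(c);Q=cloud(s)
def reg(P,x0,x1,y0,y1,z0,z1):
    return (P[...,0]>x0)&(P[...,0]<x1)&(P[...,1]>y0)&(P[...,1]<y1)&(P[...,2]>z0)&(P[...,2]<z1)
for (u,v) in [(290,271),(290,262),(279,210),(300,212),(386,210),(386,238),(345,315),(85,258),(190,218),(120,250),(391,296),(300,150)]: print((u,v),P[v,u].round(3))
for nm,a in dict(rackblade=(.28,.42,-.03,.13,.08,.16),racktop=(.28,.42,-.03,.13,.025,.045),stand=(.38,.56,-.08,.15,.04,.07),grip=(.38,.56,-.03,.15,.085,.12),foot=(.38,.52,-.22,-.08,.026,.045),footS=(.38,.52,-.22,-.08,.026,.045)).items():
    for X,t in((P,'top'),(Q,'side')):
        m=reg(X,*a);p=X[m]
        if len(p)<10: print(nm,t,len(p));continue
        r=cv2.minAreaRect((p[:,:2]*1000).astype(np.float32))
        print(nm,t,len(p),np.round(r[0],1),np.round(r[1],1),round(r[2],1),'z',np.percentile(p[:,2],[5,50,95]).round(4))
```

```text
(290, 271) [0.479 0.054 0.093]
(290, 262) [0.498 0.054 0.102]
(279, 210) [0.611 0.081 0.097]
(300, 212) [0.614 0.038 0.061]
(386, 210) [ 0.412 -0.033  1.233]
(386, 238) [ 0.562 -0.158  0.035]
(345, 315) [ 0.388 -0.065  0.094]
(85, 258) [0.461 0.268 0.59 ]
(190, 218) [0.599 0.289 0.043]
(120, 250) [0.527 0.462 0.   ]
(391, 296) [ 0.43  -0.168  0.049]
(300, 150) [ 0.774  0.045 -0.   ]
rackblade top 0
rackblade side 0
racktop top 0
racktop side 0
stand top 22 [443.7  13.2] [178.6  48.7] 49.6 z [0.0401 0.0416 0.0664]
stand side 324 [437.8  -1. ] [178.   41.6] 50.9 z [0.0418 0.0546 0.0685]
grip top 143 [483.6  60. ] [13.1 45.4] 85.3 z [0.0922 0.1054 0.1084]
grip side 193 [484.   55.6] [15.9 45.7] 86.9 z [0.0861 0.0987 0.1072]
foot top 0
foot side 145 [ 414.  -133.9] [ 21.9 112.8] 21.3 z [0.0269 0.0357 0.0436]
footS top 0
footS side 145 [ 414.  -133.9] [ 21.9 112.8] 21.3 z [0.0269 0.0357 0.0436]
```

Run:
```python
from h import *
a=cv2.imread("pics/top0.png")[180:300,220:420];cv2.imwrite("pics/t1.png",cv2.resize(a,(800,480),interpolation=cv2.INTER_CUBIC))
```

```text
(no output)
```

View pics/t1.png

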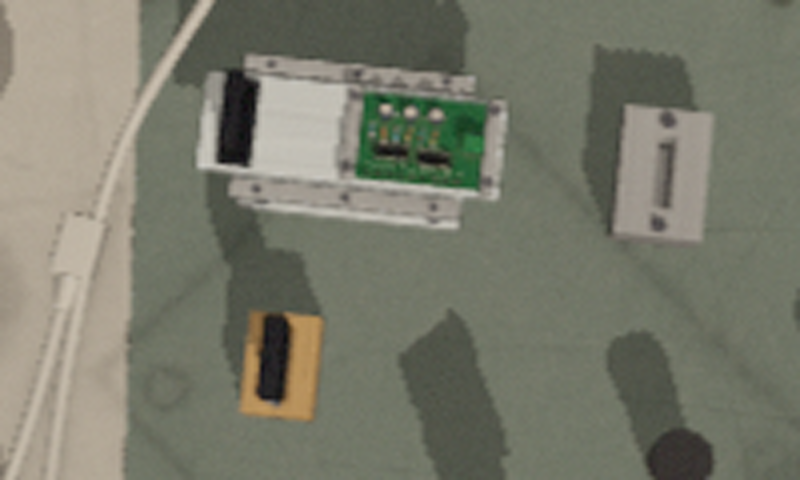

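The crop shows the black blade head on the rack at crop (273,358), the foot slot at (666,174), the carrier grip at (238,117) and the carrier front edge at (497,150). All are rotated a few degrees. Next I fit these shapes with the right regions.

Run:
```python
from h import *
import pickle
c=pickle.load(open("top0.pkl","rb"));s=pickle.load(open("side0.pkl","rb"))
P=cloud(c);Q=cloud(s)
def reg(P,x0,x1,y0,y1,z0,z1):
    return (P[...,0]>x0)&(P[...,0]<x1)&(P[...,1]>y0)&(P[...,1]<y1)&(P[...,2]>z0)&(P[...,2]<z1)
for nm,a in dict(head=(.43,.55,0,.13,.085,.12),rack=(.43,.54,0,.13,.028,.045),grip=(.56,.68,0,.15,.08,.12),carrier=(.56,.68,-.12,.15,.045,.12),foot=(.53,.66,-.24,-.09,.028,.045)).items():
    for X,t in((P,'top'),(Q,'side')):
        m=reg(X,*a);p=X[m]
        if len(p)<10: print(nm,t,len(p));continue
        r=cv2.minAreaRect((p[:,:2]*1000).astype(np.float32))
        print(nm,t,len(p),np.round(r[0],1),np.round(r[1],1),round(r[2],1),'z',np.percentile(p[:,2],[5,50,95]).round(4))
# colour/edge corners in top crop -> planes
f=lambda u,v,z:(onplane(c,220+(u+.5)/4-.5,180+(v+.5)/4-.5,z)*1000).round(1)
print('foot corners',[f(*q,.036) for q in((626,105),(714,113),(702,242),(614,238))])
print('slot',[f(*q,.036) for q in((661,142),(673,142),(670,208),(658,208))])
print('head',[f(*q,.106) for q in((264,314),(289,314),(283,401),(258,401))])
print('grip',[f(*q,.100) for q in((227,70),(257,73),(248,165),(217,162))])
print('front',[f(*q,.058) for q in((508,100),(495,198))])
print('rail near',[f(*q,.055) for q in((232,182),(460,202))],[f(*q,.055) for q in((248,56),(475,76))])
o,d=c['W'][:3,3],0
k=reg(P,.2,.6,-.1,.6,.5,.75);b=P[k];print('lamp',len(b),[b[np.abs(b[:,1]-y)<.01].mean(0).round(3).tolist() for y in(0.0,.05,.1,.2,.3,.4) if (np.abs(b[:,1]-y)<.01).any()])
```

```text
head top 143 [483.6  60. ] [13.1 45.4] 85.3 z [0.0922 0.1054 0.1084]
head side 193 [484.   55.6] [15.9 45.7] 86.9 z [0.0861 0.0987 0.1072]
rack top 294 [483.4  60.3] [40.4 57.7] 85.2 z [0.0323 0.036  0.04  ]
rack side 254 [484.6  56.9] [44.5 59.2] 85.0 z [0.0289 0.0367 0.043 ]
grip top 129 [617.9  85.5] [12.3 44.2] 84.7 z [0.0843 0.0987 0.1027]
grip side 151 [617.7  81.2] [14.4 46. ] 87.8 z [0.0818 0.0933 0.1016]
carrier top 2590 [615.   37.9] [206.3  95.6] 77.5 z [0.0505 0.0589 0.0789]
carrier side 1414 [615.1  28.7] [195.5  95. ] 78.6 z [0.0511 0.0612 0.0937]
foot top 666 [ 596.5 -155.2] [50.8 74.6] 84.5 z [0.0316 0.0359 0.0399]
foot side 589 [ 598.  -159.2] [54.9 76.3] 85.1 z [0.0294 0.0368 0.039 ]
foot corners [array([ 635.1, -134.9,   36. ]), array([ 631.3, -185.1,   36. ]), array([ 556.9, -178.5,   36. ]), array([ 558.4, -128.6,   36. ])]
slot [array([ 614., -155.,   36.]), array([ 614.1, -161.8,   36. ]), array([ 576.1, -160.3,   36. ]), array([ 576. , -153.5,   36. ])]
head [array([505.8,  63.2, 106. ]), array([506. ,  49.8, 106. ]), array([459.6,  51.9, 106. ]), array([459.4,  65.2, 106. ])]
grip [array([639. ,  87.3, 100. ]), array([637.6,  71. , 100. ]), array([586.9,  74.5, 100. ]), array([588.3,  91.3, 100. ])]
front [array([632.8, -66.7,  58. ]), array([577.1, -60.2,  58. ])]
rail near [array([584.1,  87.5,  55. ]), array([574.9, -40.7,  55. ])] [array([656.2,  80.5,  55. ]), array([646.8, -48. ,  55. ])]
lamp 15301 [[0.314, -0.0, 0.677], [0.341, 0.05, 0.657], [0.366, 0.1, 0.638], [0.42, 0.2, 0.596], [0.443, 0.298, 0.557]]
```

```bash
cat >> h.py <<'E'
def rot(yaw,tilt=0):  # tool down, closing along y of a thing turned by yaw-180; tilt>0: fingers point down and ahead
    M=R.from_euler('xyz',[180,0,yaw],degrees=True)
    return M*R.from_euler('y',-tilt,degrees=True)   # about tool y (sign checked below)
def plan(wps,ref=None):
    """wps: list of (pos, Rotation); ref (pos,Rotation) commanded; prints offsets cm & rotvec deg"""
    s=bot.observe()
    p0,R0=ref or (s['ee_pos'],R.from_euler('xyz',s['tcp_rot'],degrees=True))
    for p,r in wps:
        print(np.round(R0.inv().apply(np.array(p)-p0)*100,2).tolist(),np.round((R0.inv()*r).as_rotvec(degrees=True),1).tolist())
E
python3 - <<'E'
from h import *
print(rot(175.3,20).as_matrix().round(2)[:,2])
w=[(np.array([.36*np.cos(a),.36*np.sin(a),.2]),rot(y)) for a,y in zip(np.radians([64,56,48,40,32,24,16,8]),np.linspace(162,175.3,8))]
plan(w)
E
```

```text
[ 0.34 -0.03 -0.94]
[-4.89, -16.78, 3.07] [-0.1, -0.0, -0.2]
[-9.8, -17.8, 3.07] [-0.1, -0.0, -2.1]
[-14.53, -19.5, 3.07] [-0.1, -0.0, -4.0]
[-18.97, -21.85, 3.07] [-0.1, -0.0, -5.9]
[-23.05, -24.78, 3.08] [-0.1, -0.0, -7.8]
[-26.67, -28.26, 3.08] [-0.1, -0.0, -9.7]
[-29.78, -32.2, 3.09] [-0.1, -0.0, -11.6]
[-32.3, -36.54, 3.1] [-0.1, -0.0, -13.5]
```

>>> drive_tool --plan '[{"offset":[-1.6,-5.6,1],"delta_rot":[0,0,0],"hand":8.5},{"offset":[-3.3,-11.2,2],"delta_rot":[0,0,0],"hand":8.5},{"offset":[-4.9,-16.8,3],"delta_rot":[0,0,0],"hand":8.5},{"offset":[-4.9,-16.8,3],"delta_rot":[0,0,0],"hand":8.5},{"offset":[-4.9,-16.8,3],"delta_rot":[0,0,0],"hand":8.5}]'

```text
time: 0.78
ee_pos: [0.1583, 0.324, 0.2014]
tcp_rot: [179.9, 0.0, 161.8]
force: [-0.7, 0.2, 0.5]
width: 0.0849
grasp_force: 0.0
```

Run:
```python
from h import *
s=bot.observe();print(s['joints'].round(2),s['ee_pos'],s['tcp_rot'],s['force'])
from scipy.optimize import fsolve
# planar guess: r=L1 s2+L2 cos(q2-q3), dz ; q from two poses
c=[(2.79,5.59,np.hypot(.16379,.49814),.2301),(s['joints'][1],s['joints'][2],np.hypot(*s['ee_pos'][:2]),s['ee_pos'][2])]
A=[];b=[]
for q2,q3,r,z in c:
    q2,q3=np.radians([q2,q3]);A+=[[np.sin(q2),np.cos(q3-q2),1,0],[np.cos(q2),np.sin(q3-q2),0,1]];b+=[r,z]
print(np.linalg.lstsq(np.array(A),np.array(b),rcond=None))
```

```text
[ 5.326e+01 -2.247e+01 -1.964e+01  9.276e+01  1.000e-02  7.150e+01] [0.15830451 0.32399906 0.20139689] [1.79921182e+02 1.16372858e-02 1.61759905e+02] [-0.66080753  0.20660831  0.49587532]
(array([ 0.38008667, -0.49589966,  1.00118315, -0.12531155]), array([], dtype=float64), np.int32(4), array([2.05355116e+00, 1.93244503e+00, 2.20417254e-01, 2.91244009e-04]))
```

Run:
```python
from h import *
w=[(np.array([.36*np.cos(a),.36*np.sin(a),.2]),rot(y)) for a,y in zip(np.radians([56,48,40,32,24,16,8]),np.linspace(163,175.3,7))]
w+=[(np.array([.39,.055,.2]),rot(175.3,8)),(np.array([.42,.058,.2]),rot(175.3,16))]
plan(w)
s=bot.observe()
c=[(2.79,5.59,np.hypot(.16379,.49814),.2301),(s['joints'][1],s['joints'][2],np.hypot(*s['ee_pos'][:2]),s['ee_pos'][2])]
A=[];b=[]
for q2,q3,r,z in c:
    q2,q3=np.radians([q2,q3]);A+=[[np.sin(q2),np.cos(q3-q2),1,0],[np.cos(q2),np.sin(q3-q2),0,1]];b+=[np.sqrt(r*r-.067**2),z]
A=np.array(A);b=np.array(b)
for off in (0,.02,.05,.08):   # fixed radial offset
    print(off,np.linalg.lstsq(A[:,[0,1,3]],b-off*A[:,2],rcond=None)[:2])
```

```text
[-4.88, -1.08, 0.14] [0.1, 0.0, -1.2]
[-9.61, -2.78, 0.14] [0.1, 0.0, -3.3]
[-14.06, -5.12, 0.14] [0.1, 0.0, -5.3]
[-18.13, -8.05, 0.13] [0.1, 0.0, -7.4]
[-21.76, -11.53, 0.13] [0.1, 0.0, -9.4]
[-24.87, -15.47, 0.12] [0.1, 0.0, -11.5]
[-27.4, -19.81, 0.12] [0.1, 0.0, -13.5]
[-30.42, -18.3, 0.12] [-0.9, -7.9, -13.5]
[-33.18, -17.07, 0.12] [-1.8, -15.9, -13.5]
0 (array([ 0.38471317,  0.50197235, -0.17879793]), array([2.9439621e-08]))
0.02 (array([ 0.38470989,  0.48194761, -0.1778107 ]), array([2.66773571e-08]))
0.05 (array([ 0.38470497,  0.4519105 , -0.17632986]), array([2.27890555e-08]))
0.08 (array([ 0.38470005,  0.42187339, -0.17484902]), array([1.9206867e-08]))
```

Run:
```python
from h import *
import pickle
s=pickle.load(open("side0.pkl","rb"));Q=cloud(s)
for u,v in [(80,255),(40,210),(60,330),(100,240),(60,20),(80,90)]: print((u,v),Q[v,u].round(3))
def P(az,r,z): a=np.radians(az);return np.array([r*np.cos(a),r*np.sin(a),z])
w=[(P(*a[:3]),rot(a[3],a[4])) for a in [(57,.36,.2,172,0),(50,.36,.2,182,0),(43,.36,.19,192,0),(36,.36,.18,200,0),(33,.37,.18,200,9),(30,.39,.18,198,18),(27,.41,.18,196,27),(23,.42,.18,192,35),(18,.42,.18,186,35),(13,.42,.18,180,35),(8,.42,.18,175.3,35)]]
plan(w)
```

```text
(80, 255) [ 0.06  -0.073  0.25 ]
(40, 210) [0.025 0.036 0.292]
(60, 330) [-0.002 -0.061  0.123]
(100, 240) [ 0.094 -0.003  0.233]
(60, 20) [0.161 0.454 0.549]
(80, 90) [0.162 0.461 0.402]
[-4.28, -0.91, 0.14] [0.1, 0.0, -10.2]
[-8.45, -2.29, 0.14] [0.1, 0.0, -20.2]
[-12.43, -4.17, 1.14] [0.1, 0.0, -30.2]
[-16.14, -6.52, 2.13] [0.1, 0.0, -38.2]
[-18.27, -6.88, 2.13] [-2.9, -8.6, -38.2]
[-21.08, -6.64, 2.13] [-5.6, -17.4, -35.9]
[-23.98, -6.62, 2.14] [-8.0, -26.2, -33.6]
[-26.69, -8.04, 2.13] [-9.2, -34.1, -29.3]
[-28.98, -10.9, 2.13] [-7.3, -34.4, -23.5]
[-31.02, -13.95, 2.13] [-5.5, -34.7, -17.7]
[-32.78, -17.16, 2.12] [-4.1, -34.8, -13.1]
```

>>> drive_tool --plan '[{"offset":[-4.3,-0.9,0.1],"delta_rot":[0,0,-10],"hand":8.5},{"offset":[-8.5,-2.3,0.1],"delta_rot":[0,0,-20],"hand":8.5},{"offset":[-12.4,-4.2,1.1],"delta_rot":[0,0,-30],"hand":8.5},{"offset":[-16.1,-6.5,2.1],"delta_rot":[0,0,-38],"hand":8.5},{"offset":[-18.3,-6.9,2.1],"delta_rot":[-2.9,-8.6,-38.2],"hand":8.5},{"offset":[-21.1,-6.6,2.1],"delta_rot":[-5.6,-17.4,-35.9],"hand":8.5},{"offset":[-24,-6.6,2.1],"delta_rot":[-8,-26.2,-33.6],"hand":8.5},{"offset":[-26.7,-8,2.1],"delta_rot":[-9.2,-34.1,-29.3],"hand":8.5},{"offset":[-29,-10.9,2.1],"delta_rot":[-7.3,-34.4,-23.5],"hand":8.5},{"offset":[-31,-14,2.1],"delta_rot":[-5.5,-34.7,-17.7],"hand":8.5},{"offset":[-32.8,-17.2,2.1],"delta_rot":[-4.1,-34.8,-13.1],"hand":8.5},{"offset":[-32.8,-17.2,2.1],"delta_rot":[-4.1,-34.8,-13.1],"hand":8.5},{"offset":[-32.8,-17.2,2.1],"delta_rot":[-4.1,-34.8,-13.1],"hand":8.5}]'

```text
time: 2.4
ee_pos: [0.4164, 0.0586, 0.1811]
tcp_rot: [180.0, 35.0, 175.4]
force: [0.4, -0.3, 1.0]
width: 0.085
grasp_force: 0.0
```

Run:
```python
from h import *
import pickle
s=bot.observe();print(s['joints'].round(1),s['ee_pos'].round(4),s['tcp_rot'].round(1),s['force'].round(1))
c=cam("wrist");cv2.imwrite("pics/w1.png",c['img']);pickle.dump(c,open("w1.pkl","wb"))
P=cloud(c);m=(P[...,2]>.085)&(P[...,2]<.125)&(abs(P[...,0]-.484)<.05)&(abs(P[...,1]-.06)<.05)
p=P[m];print(len(p));r=cv2.minAreaRect((p[:,:2]*1000).astype(np.float32));print(r,p[:,2].max())
print(pix(c,(.484,.058,.106)),pix(c,(.597,-.156,.036)))
```

```text
[  1.5 -56.3 -48.2  63.2  -3.5   5. ] [0.4164 0.0586 0.1811] [180.   35.  175.4] [ 0.4 -0.3  1. ]
1276
((481.0444641113281, 57.572574615478516), (12.997882843017578, 46.90983200073242), 85.48257446289062) 0.10665628707021044
[323.9357227 253.9415331] [120.15481849 266.51312567]
```

View pics/w1.png

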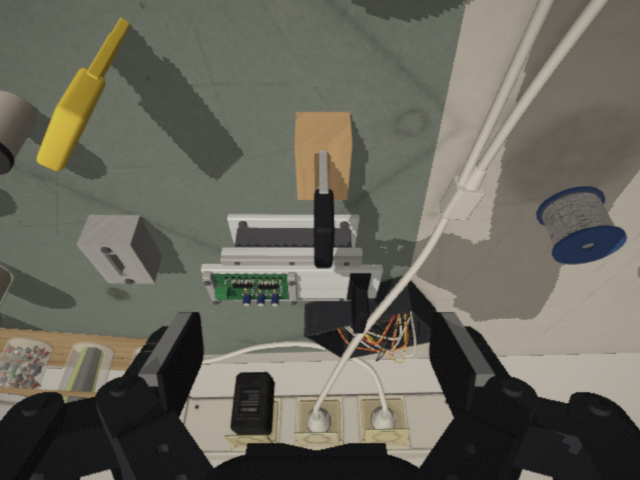

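The wrist view shows the blade head at about (324,230) centred between the fingers, the foot slot at (115,262), and the carrier grip at (360,300). Next I work out the approach along the tool axis.

Run:
```python
from h import *
import pickle
c=pickle.load(open("w1.pkl","rb"));P=cloud(c)
for nm,a in dict(foot=(.53,.66,-.24,-.09,.033,.04),grip=(.56,.68,0,.15,.085,.12),rack=(.43,.54,0,.13,.032,.04),carr=(.53,.68,-.12,.15,.056,.062)).items():
    m=(P[...,0]>a[0])&(P[...,0]<a[1])&(P[...,1]>a[2])&(P[...,1]<a[3])&(P[...,2]>a[4])&(P[...,2]<a[5]);p=P[m]
    r=cv2.minAreaRect((p[:,:2]*1000).astype(np.float32));print(nm,len(p),np.round(r[0],1),np.round(r[1],1),round(r[2],1),p[:,2].max().round(4))
r=rot(175.5,35);z=r.as_matrix()[:,2]
G=np.array([.482,.0578,.088]);T=G+.019*z;print(T)
plan([(T-.05*z,r),(T,r)])
```

```text
foot 1966 [ 595.  -157.9] [51.5 76.6] 84.8 0.0393
grip 467 [614.1  83. ] [12.  43.1] 84.7 0.1
rack 2571 [481.7  57.4] [40. 60.] 85.2 0.04
carr 3786 [627.   24.8] [184.2  90.8] 84.7 0.062
[0.49286436 0.05694496 0.07243611]
[-0.05, 0.42, 8.28] [-0.0, -0.0, -0.1]
[-0.06, 0.43, 13.28] [-0.0, -0.0, -0.1]
```

>>> drive_tool --plan '[{"offset":[0,0.4,4],"delta_rot":[0,0,0],"hand":8.5},{"offset":[0,0.4,8.3],"delta_rot":[0,0,0],"hand":6},{"offset":[0,0.4,11],"delta_rot":[0,0,0],"hand":5},{"offset":[0,0.4,13.3],"delta_rot":[0,0,0],"hand":4},{"offset":[0,0.4,13.3],"delta_rot":[0,0,0],"hand":3},{"offset":[0,0.4,13.3],"delta_rot":[0,0,0],"hand":3},{"offset":[0,0.4,13.3],"delta_rot":[0,0,0],"hand":3}]'

```text
time: 3.32
ee_pos: [0.4929, 0.0561, 0.0731]
tcp_rot: [-180.0, 35.1, 175.4]
force: [0.2, -0.4, -0.0]
width: 0.03
grasp_force: 0.0
```

Run:
```python
from h import *
import pickle
s=bot.observe();print(s['joints'].round(1),s['ee_pos'].round(4),s['tcp_rot'].round(1),s['force'].round(1),s['width'])
c=cam("wrist");cv2.imwrite("pics/w2.png",c['img']);pickle.dump(c,open("w2.pkl","wb"))
P=cloud(c);m=(P[...,2]>.085)&(P[...,2]<.112)&(abs(P[...,0]-.484)<.04)&(abs(P[...,1]-.058)<.013)
p=P[m];print(len(p));print(cv2.minAreaRect((p[:,:2]*1000).astype(np.float32)),p[:,2].max())
```

```text
[  0.7 -39.5 -53.5  41.   -3.1   4.4] [0.4929 0.0561 0.0731] [-180.    35.1  175.4] [ 0.2 -0.4 -0. ] 0.030021590010262184
3963
((480.31109619140625, 61.51764678955078), (20.303443908691406, 45.77510070800781), 85.58295440673828) 0.10604014533326933
```

View pics/w2.png

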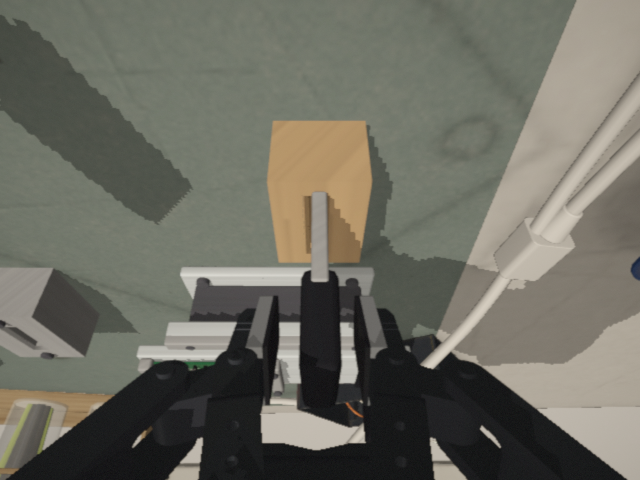

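Pads at columns 268 and 365 are around the head (centred at 320), so it is well placed for closing.

Run:
```python
from h import *
s=bot.observe();r=R.from_euler('xyz',s['tcp_rot'],degrees=True);p=s['ee_pos']
plan([(p+[0,0,.04],r),(p+[0,0,.08],r),(p+[.0,-.06,.08],r)])
```

```text
[-2.3, -0.0, -3.27] [0.0, 0.0, 0.0]
[-4.6, -0.0, -6.54] [0.0, 0.0, 0.0]
[-5.0, -5.98, -6.26] [0.0, 0.0, 0.0]
```

>>> drive_tool --plan '[{"offset":[0,0,0],"delta_rot":[0,0,0],"hand":1},{"offset":[0,0,0],"delta_rot":[0,0,0],"hand":0.5},{"offset":[0,0,0],"delta_rot":[0,0,0],"hand":0.5},{"offset":[0,0,0],"delta_rot":[0,0,0],"hand":0.5}]' --grip_force 50

```text
time: 3.88
ee_pos: [0.4928, 0.0559, 0.0725]
tcp_rot: [180.0, 35.1, 175.3]
force: [-4.4, 2.0, 5.8]
width: 0.0125
grasp_force: 51.0
```

>>> drive_tool --plan '[{"offset":[-1.2,0,-1.6],"delta_rot":[0,0,0],"hand":0.5},{"offset":[-2.3,0,-3.3],"delta_rot":[0,0,0],"hand":0.5},{"offset":[-4.6,0,-6.5],"delta_rot":[0,0,0],"hand":0.5},{"offset":[-4.8,-3,-6.4],"delta_rot":[0,0,0],"hand":0.5},{"offset":[-5,-6,-6.3],"delta_rot":[0,0,0],"hand":0.5},{"offset":[-5,-6,-6.3],"delta_rot":[0,0,0],"hand":0.5}]'

```text
time: 4.62
ee_pos: [0.4915, -0.0067, 0.1504]
tcp_rot: [-179.9, 34.9, 175.1]
force: [-0.1, 0.4, -1.5]
width: 0.0121
grasp_force: 50.1
```

Run:
```python
from h import *
s=bot.observe();print(s['joints'].round(1),s['ee_pos'],s['force'].round(1),s['width'])
r=R.from_euler('xyz',s['tcp_rot'],degrees=True);p=s['ee_pos']
H=np.array([.6063,-.1594,.135])
plan([(p+(H-p)*f,r) for f in (.25,.5,.75,1)])
c=cam("side");cv2.imwrite("pics/s2.png",c['img'][130:370,180:500])
```

```text
[-10.7 -42.9 -46.2  52.1   3.2  -4.7] [ 0.49153421 -0.00665157  0.15043041] [-0.1  0.4 -1.5] 0.012144828645585902
[-2.39, -3.56, 2.14] [0.0, 0.0, 0.0]
[-4.79, -7.11, 4.28] [0.0, 0.0, 0.0]
[-7.18, -10.67, 6.42] [0.0, 0.0, 0.0]
[-9.58, -14.22, 8.56] [0.0, 0.0, 0.0]
```

View pics/s2.png

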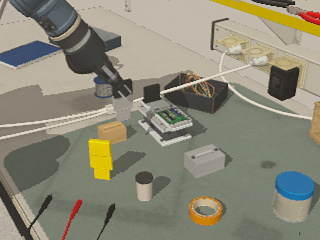

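The blade is held upright in the gripper, at about (120,105) in the crop, and the rack is empty. Moving to above the foot.

>>> drive_tool --plan '[{"offset":[-2.4,-3.6,2.1],"delta_rot":[0,0,0],"hand":0.5},{"offset":[-4.8,-7.1,4.3],"delta_rot":[0,0,0],"hand":0.5},{"offset":[-7.2,-10.7,6.4],"delta_rot":[0,0,0],"hand":0.5},{"offset":[-9.6,-14.2,8.6],"delta_rot":[0,0,0],"hand":0.5},{"offset":[-9.6,-14.2,8.6],"delta_rot":[0,0,0],"hand":0.5},{"offset":[-9.6,-14.2,8.6],"delta_rot":[0,0,0],"hand":0.5}]'

```text
time: 5.42
ee_pos: [0.6074, -0.1552, 0.1345]
tcp_rot: [179.9, 34.8, 175.3]
force: [-0.1, 0.2, -1.1]
width: 0.0127
grasp_force: 49.9
```

Run:
```python
from h import *
import pickle
s=bot.observe();print(s['joints'].round(1),s['ee_pos'],s['tcp_rot'],s['force'].round(1),s['width'])
for n in("wrist","side","top"):
    c=cam(n);pickle.dump(c,open(n+"3.pkl","wb"))
    if n=="wrist":cv2.imwrite("pics/w3.png",c['img'])
    P=cloud(c);m=(P[...,2]>.033)&(P[...,2]<.0395)&(abs(P[...,0]-.595)<.06)&(abs(P[...,1]+.158)<.045)
    p=P[m];print(n,len(p),cv2.minAreaRect((p[:,:2]*1000).astype(np.float32)))
```

```text
[-26.8 -16.3 -31.2  42.3  12.5 -18.4] [ 0.60744992 -0.15519273  0.13454519] [179.92728294  34.79416617 175.32483022] [-0.1  0.2 -1.1] 0.012717115180480179
wrist 9961 ((594.942138671875, -157.80020141601562), (50.14729309082031, 75.59527587890625), 84.76309967041016)
side 482 ((598.064697265625, -158.17286682128906), (54.04256820678711, 76.5390853881836), 84.73458862304688)
top 36 ((624.0034790039062, -157.25538635253906), (49.192237854003906, 18.708436965942383), 84.69216918945312)
```

View pics/w3.png

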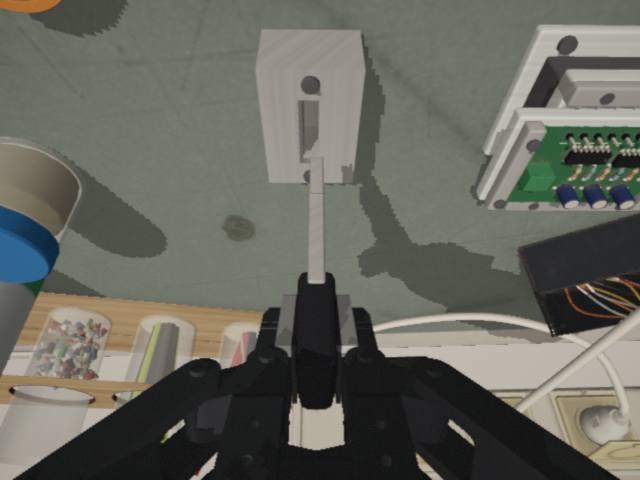

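The wrist view shows the slot at about (310,130) with the blade tongue (307–324, row 160–190) hanging beyond it, slightly right of the slot centre line. I'll measure blade against slot in the same view.

Run:
```python
from h import *
import pickle
c=pickle.load(open("wrist3.pkl","rb"));P=cloud(c);s=bot.observe()
near=(c['range_z']>0)&(abs(P[...,1]+.156)<.012)&(P[...,0]>.54)&(P[...,0]<.65)
for lo,hi in((.06,.075),(.075,.095),(.1,.13),(.13,.17)):
    p=P[near&(P[...,2]>lo)&(P[...,2]<hi)]
    if len(p)>5:print(lo,len(p),p.min(0).round(4),p.max(0).round(4),np.median(p,0).round(4))
# bright/dark inside of slot: depth lower than top, inside foot
img=cv2.cvtColor(c['img'],cv2.COLOR_BGR2GRAY)
for v in (110,130,145,170,190,210,240,270):print(v,img[v,290:335].tolist() if v<0 else '',end='')
ys=np.diff(img.astype(int),axis=1)
for v in (115,130,145,172,180,205,240,268):
    e=[(u,int(ys[v,u])) for u in range(285,340) if abs(ys[v,u])>14];print(v,e)
```

```text
0.06 98 [ 0.5787 -0.1565  0.0699] [ 0.5809 -0.1506  0.075 ] [ 0.5796 -0.1533  0.0726]
0.075 401 [ 0.5784 -0.1564  0.075 ] [ 0.5809 -0.1507  0.0929] [ 0.5796 -0.1533  0.0837]
0.1 1070 [ 0.571 -0.156  0.1  ] [ 0.5749 -0.1499  0.13  ] [ 0.5728 -0.1528  0.1164]
0.13 8464 [ 0.5645 -0.168   0.13  ] [ 0.6173 -0.144   0.17  ] [ 0.5749 -0.1546  0.158 ]
110 130 145 170 190 210 240 270 115 [(297, -19), (298, -20), (301, -16), (303, 19), (317, 16), (318, 22)]
130 [(298, -23), (317, 26), (318, 23)]
145 [(298, -21), (299, -20), (312, 23), (313, 19)]
172 [(303, -23), (304, -34), (308, 18), (309, 31), (310, 16), (321, -15), (323, 17)]
180 [(303, -18), (304, -32), (305, -17), (308, 24), (309, 33), (310, 15), (323, 19)]
205 [(308, 18), (322, -21)]
240 [(322, -17), (323, -16)]
268 [(307, 17), (323, -21)]
```

Run:
```python
from h import *
import pickle
c=pickle.load(open("wrist3.pkl","rb"))
for v,a,b in((115,297.5,318),(130,298.3,318)):print(onplane(c,a,v,.036),onplane(c,b,v,.036),onplane(c,(a+b)/2,v,.036))
ax=np.array([np.cos(np.radians(-5)),np.sin(np.radians(-5))]);print('axis',[(.5949+t*ax[0],-.1578+t*ax[1]) for t in(-.015,-.01,-.005)])
s=bot.observe();r=R.from_euler('xyz',s['tcp_rot'],degrees=True);p=s['ee_pos']
d=np.array([-.0017,-.0029,0])
plan([(p+d,rot(175.2,35)),(p+d+[0,0,-.03],rot(175.2,35)),(p+d+[0,0,-.045],rot(175.2,35)),(p+d+[0,0,-.0625],rot(175.2,35))])
```

```text
[ 0.58248701 -0.16281749  0.036     ] [ 0.58332157 -0.15253172  0.036     ] [ 0.58290428 -0.15767469  0.036     ]
[ 0.59188697 -0.16350727  0.036     ] [ 0.59271935 -0.15325205  0.036     ] [ 0.59230315 -0.15837974  0.036     ]
axis [(np.float64(0.5799570795286239), np.float64(-0.15649266385878513)), (np.float64(0.5849380530190825), np.float64(-0.15692844257252342)), (np.float64(0.5899190265095413), np.float64(-0.1573642212862617))]
[0.12, -0.3, -0.08] [0.1, -0.0, 0.2]
[1.84, -0.3, 2.37] [0.1, -0.0, 0.2]
[2.7, -0.3, 3.6] [0.1, -0.0, 0.2]
[3.7, -0.3, 5.04] [0.1, -0.0, 0.2]
```

>>> drive_tool --plan '[{"offset":[0.1,-0.35,-0.1],"delta_rot":[0,0,0],"hand":0.5},{"offset":[0.1,-0.35,-0.1],"delta_rot":[0,0,0],"hand":0.5},{"offset":[1,-0.35,1.1],"delta_rot":[0,0,0],"hand":0.5},{"offset":[1.6,-0.35,2],"delta_rot":[0,0,0],"hand":0.5},{"offset":[1.6,-0.35,2],"delta_rot":[0,0,0],"hand":0.5},{"offset":[1.6,-0.35,2],"delta_rot":[0,0,0],"hand":0.5}]'

```text
time: 6.32
ee_pos: [0.6061, -0.1599, 0.1102]
tcp_rot: [-180.0, 34.9, 175.3]
force: [0.4, -0.1, -1.2]
width: 0.0122
grasp_force: 50.0
```

Run:
```python
from h import *
import pickle
s=bot.observe();print(s['joints'].round(1),s['ee_pos'],s['tcp_rot'],s['force'].round(1))
c=cam("wrist");P=cloud(c);pickle.dump(c,open("wrist4.pkl","wb"))
near=(c['range_z']>0)&(abs(P[...,1]+.158)<.012)&(P[...,0]>.54)&(P[...,0]<.65)
for lo,hi in((.042,.06),(.07,.1)):
    p=P[near&(P[...,2]>lo)&(P[...,2]<hi)]
    if len(p)>5:print(lo,len(p),p.min(0).round(4),p.max(0).round(4),np.median(p,0).round(4))
m=(P[...,2]>.033)&(P[...,2]<.0395)&(abs(P[...,0]-.595)<.06)&(abs(P[...,1]+.158)<.045)
print(cv2.minAreaRect((P[m][:,:2]*1000).astype(np.float32)))
u,v=pix(c,(.595,-.158,.036));u,v=int(u),int(v);print(u,v)
a=c['img'][max(0,v-110):v+110,u-110:u+110];cv2.imwrite("pics/w4.png",cv2.resize(a,None,fx=2.5,fy=2.5,interpolation=cv2.INTER_CUBIC))
```

```text
[-27.3 -15.4 -33.4  39.2  12.7 -18.9] [ 0.60608612 -0.15986018  0.11022877] [-179.98612011   34.94007927  175.31464621] [ 0.4 -0.1 -1.2]
0.042 316 [ 0.5768 -0.1612  0.0453] [ 0.5798 -0.1553  0.06  ] [ 0.5784 -0.158   0.0534]
0.07 884 [ 0.5699 -0.1606  0.0726] [ 0.5733 -0.1546  0.1   ] [ 0.5715 -0.1574  0.0879]
((595.0729370117188, -157.7055206298828), (50.26615524291992, 75.6087646484375), 84.94500732421875)
318 167
```

View pics/w4.png

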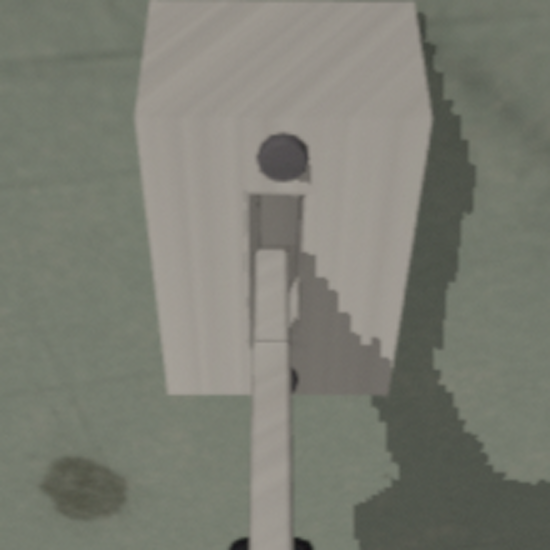

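The tongue (mid column 272) sits about 1 mm to the left (−y) of the slot's mid line (about 277) in the crop, and it is fine lengthwise. So I shift +1 mm in y and insert.

>>> drive_tool --plan '[{"offset":[0,0.1,0],"delta_rot":[0,0,0],"hand":0.5},{"offset":[0.6,0.1,0.8],"delta_rot":[0,0,0],"hand":0.5},{"offset":[0.9,0.1,1.25],"delta_rot":[0,0,0],"hand":0.5},{"offset":[1.2,0.1,1.7],"delta_rot":[0,0,0],"hand":0.5},{"offset":[1.5,0.1,2.1],"delta_rot":[0,0,0],"hand":0.5},{"offset":[1.8,0.1,2.55],"delta_rot":[0,0,0],"hand":0.5},{"offset":[2.1,0.1,3],"delta_rot":[0,0,0],"hand":0.5},{"offset":[2.15,0.1,3.05],"delta_rot":[0,0,0],"hand":0.5},{"offset":[2.15,0.1,3.05],"delta_rot":[0,0,0],"hand":0.5}]'

```text
time: 7.5
ee_pos: [0.6061, -0.1589, 0.0733]
tcp_rot: [-180.0, 35.0, 175.3]
force: [-0.7, 0.7, -1.1]
width: 0.0122
grasp_force: 50.2
```

Run:
```python
from h import *
import pickle
s=bot.observe();print(s['joints'].round(1),s['ee_pos'],s['tcp_rot'],s['force'].round(1),s['torque'].round(2))
c=cam("wrist");P=cloud(c);pickle.dump(c,open("wrist5.pkl","wb"))
near=(c['range_z']>0)&(abs(P[...,1]+.158)<.012)&(P[...,0]>.54)&(P[...,0]<.65)
for lo,hi in((.037,.045),(.045,.07),(.072,.1)):
    p=P[near&(P[...,2]>lo)&(P[...,2]<hi)]
    if len(p)>5:print(lo,len(p),p.min(0).round(4),p.max(0).round(4),np.median(p,0).round(4))
```

```text
[-27.2 -13.5 -36.3  34.3  12.7 -18.8] [ 0.60607136 -0.15889498  0.07329698] [-179.97240877   34.95595982  175.32313401] [-0.7  0.7 -1.1] [0.01 0.64 0.  ]
0.037 595 [ 0.5592 -0.1597  0.037 ] [ 0.626  -0.1507  0.045 ] [ 0.5673 -0.1557  0.0388]
0.045 945 [ 0.5699 -0.1697  0.045 ] [ 0.5947 -0.1474  0.07  ] [ 0.5714 -0.1565  0.0588]
0.072 4952 [ 0.5695 -0.17    0.072 ] [ 0.5925 -0.146   0.1   ] [ 0.5733 -0.157   0.0881]
```

>>> drive_tool --plan '[{"offset":[0.06,0,0.08],"delta_rot":[0,0,0],"hand":0.5},{"offset":[0.1,0,0.14],"delta_rot":[0,0,0],"hand":0.5},{"offset":[0.1,0,0.14],"delta_rot":[0,0,0],"hand":0.5},{"offset":[0.1,0,0.14],"delta_rot":[0,0,0],"hand":0.5}]'

```text
time: 8.05
ee_pos: [0.6066, -0.1591, 0.0725]
tcp_rot: [-179.9, 35.0, 175.3]
force: [-2.0, 0.5, 3.5]
width: 0.0125
grasp_force: 50.7
```

Contact is felt, so the shoulders are seated. Opening and backing out along the tool axis.

>>> drive_tool --plan '[{"offset":[0.05,0,0.07],"delta_rot":[0,0,0],"hand":2},{"offset":[0.05,0,0.07],"delta_rot":[0,0,0],"hand":4},{"offset":[0.05,0,0.07],"delta_rot":[0,0,0],"hand":5},{"offset":[0.05,0,0.07],"delta_rot":[0,0,0],"hand":5},{"offset":[0,0,-2],"delta_rot":[0,0,0],"hand":5},{"offset":[0,0,-6],"delta_rot":[0,0,0],"hand":5},{"offset":[0,0,-10],"delta_rot":[0,0,0],"hand":5},{"offset":[0,0,-12],"delta_rot":[0,0,0],"hand":5},{"offset":[0,0,-12],"delta_rot":[0,0,0],"hand":5},{"offset":[0,0,-12],"delta_rot":[0,0,0],"hand":5}]'

```text
time: 9.3
ee_pos: [0.5374, -0.1531, 0.1688]
tcp_rot: [180.0, 34.9, 175.3]
force: [-0.2, -0.3, -1.4]
width: 0.0499
grasp_force: 0.0
```

Run:
```python
from h import *
import pickle
s=bot.observe();print(s['joints'].round(1),s['ee_pos'],s['tcp_rot'],s['force'].round(1),s['torque'].round(2))
c=cam("wrist");P=cloud(c);pickle.dump(c,open("wrist6.pkl","wb"));cv2.imwrite("pics/w6.png",c['img'])
for nm,a in dict(foot=(.53,.66,-.24,-.09,.033,.0395),body=(.55,.65,-.18,-.13,.045,.065),head=(.55,.65,-.18,-.13,.085,.112),headtop=(.55,.65,-.18,-.13,.1035,.112)).items():
    m=(c['range_z']>0)&(P[...,0]>a[0])&(P[...,0]<a[1])&(P[...,1]>a[2])&(P[...,1]<a[3])&(P[...,2]>a[4])&(P[...,2]<a[5]);p=P[m]
    if len(p)<9: print(nm,len(p));continue
    r=cv2.minAreaRect((p[:,:2]*1000).astype(np.float32));print(nm,len(p),np.round(r[0],1),np.round(r[1],1),round(r[2],1),p[:,2].max().round(4),np.median(p,0))
```

```text
[-31.2 -28.6 -35.8  50.8  14.8 -22.2] [ 0.53736408 -0.15306174  0.16883554] [179.99043234  34.89340699 175.30032788] [-0.2 -0.3 -1.4] [ 0.07  0.56 -0.02]
foot 4548 [ 595.1 -157.9] [50.  76.6] 84.8 0.0395 [ 0.58448647 -0.15449667  0.0355657 ]
body 202 [ 571.7 -156.9] [5.3 2.4] 83.4 0.0649 [ 0.57179793 -0.15690318  0.05532783]
head 1383 [ 595.2 -158.8] [13.  47.7] 85.1 0.1066 [ 0.57735018 -0.15803303  0.10439314]
headtop 796 [ 595.7 -158.9] [12.4 46.6] 84.4 0.1066 [ 0.59085545 -0.1585823   0.10532389]
```

View pics/w6.png

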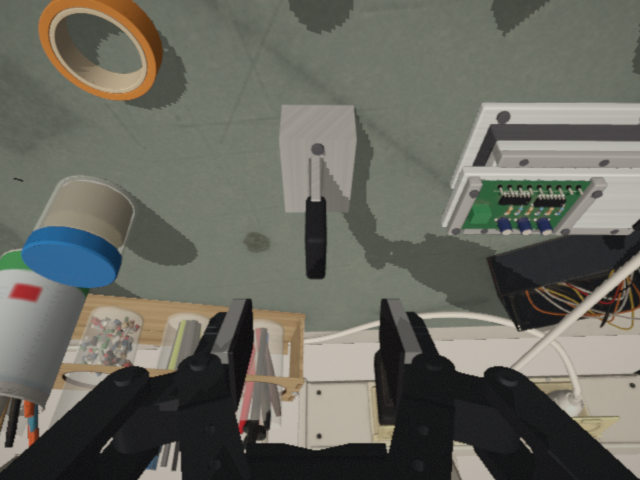

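The blade is seated in the foot: its head is at (316,235), upright, with the top at 106.6 mm, and it sits 1 mm from the foot centre. Next is the carrier grip.

Run:
```python
from h import *
r=rot(175.2,35);z=r.as_matrix()[:,2]
G=np.array([.614,.083,.087]);T=G+.019*z;A=T-.1*z;p=bot.observe()['ee_pos'];print(T,A)
plan([(p+(A-p)*f,r) for f in(.25,.5,.75,1)])
```

```text
[0.62485973 0.08208808 0.07143611] [0.56770325 0.08688765 0.15335132]
[-0.01, 6.04, 0.46] [0.1, -0.2, 0.1]
[-0.02, 12.07, 0.92] [0.1, -0.2, 0.1]
[-0.03, 18.11, 1.38] [0.1, -0.2, 0.1]
[-0.04, 24.15, 1.85] [0.1, -0.2, 0.1]
```

>>> drive_tool --plan '[{"offset":[0,4,0],"delta_rot":[0,0,0],"hand":5},{"offset":[0,9,0],"delta_rot":[0,0,0],"hand":5},{"offset":[0,14,0.5],"delta_rot":[0,0,0],"hand":5},{"offset":[0,19,1],"delta_rot":[0,0,0],"hand":5},{"offset":[0,24.1,1.8],"delta_rot":[0,0,0],"hand":5},{"offset":[0,24.1,1.8],"delta_rot":[0,0,0],"hand":5},{"offset":[0,24.1,1.8],"delta_rot":[0,0,0],"hand":5}]'

```text
time: 10.22
ee_pos: [0.5669, 0.0863, 0.1532]
tcp_rot: [-179.9, 34.8, 175.4]
force: [0.1, -0.3, -0.1]
width: 0.0501
grasp_force: 0.0
```

Run:
```python
from h import *
import pickle
s=bot.observe();print(s['joints'].round(1),s['ee_pos'],s['tcp_rot'],s['force'].round(1))
c=cam("wrist");P=cloud(c);pickle.dump(c,open("wrist7.pkl","wb"));cv2.imwrite("pics/w7.png",c['img'])
for nm,a in dict(grip=(.56,.68,.05,.12,.08,.112),top=(.56,.68,.05,.12,.097,.104)).items():
    m=(c['range_z']>0)&(P[...,0]>a[0])&(P[...,0]<a[1])&(P[...,1]>a[2])&(P[...,1]<a[3])&(P[...,2]>a[4])&(P[...,2]<a[5]);p=P[m]
    r=cv2.minAreaRect((p[:,:2]*1000).astype(np.float32));print(nm,len(p),np.round(r[0],1),np.round(r[1],1),round(r[2],1),p[:,2].max().round(4))
G=np.array([*(np.array(r[0])/1000),.087]);q=rot(175.2,35);z=q.as_matrix()[:,2]
plan([(G+.019*z,q)])
```

```text
[  5.  -25.9 -36.2  45.3  -5.6   7.9] [0.56687163 0.08633363 0.15317544] [-179.90655016   34.79259465  175.41245114] [ 0.1 -0.3 -0.1]
grip 1340 [615.   83.3] [12.  44.5] 84.9 0.1006
top 785 [615.4  83.2] [11.9 43.7] 85.4 0.1006
[-0.15, 0.17, 10.14] [-0.0, -0.2, 0.1]
```

View pics/w7.png

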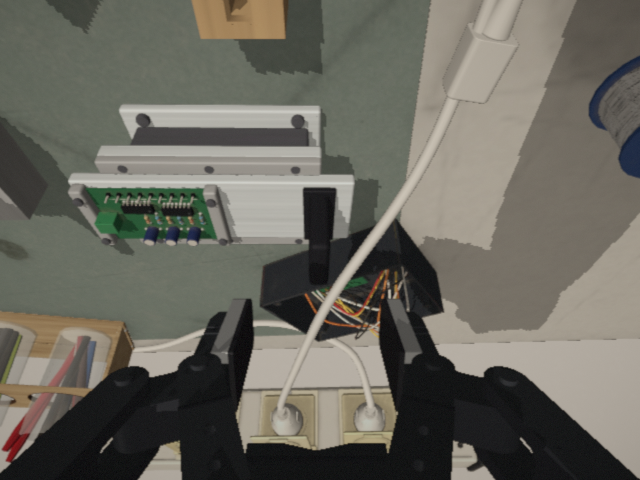

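The grip plate is at (319,235), centred between the open pads (245 and 395). Advancing and closing gently.

>>> drive_tool --plan '[{"offset":[-0.1,0.15,3],"delta_rot":[0,0,0],"hand":5},{"offset":[-0.1,0.15,6.5],"delta_rot":[0,0,0],"hand":4.5},{"offset":[-0.1,0.15,9],"delta_rot":[0,0,0],"hand":4},{"offset":[-0.1,0.15,10.1],"delta_rot":[0,0,0],"hand":3},{"offset":[-0.1,0.15,10.1],"delta_rot":[0,0,0],"hand":2.5},{"offset":[-0.1,0.15,10.1],"delta_rot":[0,0,0],"hand":2.5}]' --grip_force 30

```text
time: 11.02
ee_pos: [0.6267, 0.0823, 0.0744]
tcp_rot: [-180.0, 35.1, 175.3]
force: [0.3, -0.4, -0.1]
width: 0.025
grasp_force: 0.0
```

Run:
```python
from h import *
import pickle
s=bot.observe();print(s['ee_pos'],s['tcp_rot'],s['force'].round(1),s['torque'].round(2))
c=pickle.load(open("wrist7.pkl","rb"));P=cloud(c)
e=np.array([np.cos(np.radians(-5)),np.sin(np.radians(-5))]);n=np.array([-e[1],e[0]])
Q=P[...,:2]@n
# carrier plate top z .054-.062, front in stand-y
O=np.array([.615,.083])
X=(P[...,:2]-O)@e
m=(c['range_z']>0)&(abs(P[...,2]-.058)<.003)&(abs(X)<.025);p=Q[m]
print('front',np.percentile(p,[0,.5,1,2,99,100]),'grip',O@n,'foot',np.array([.595,-.1579])@n,'head',np.array([.5952,-.1588])@n)
```

```text
[0.62674861 0.08232256 0.07437197] [-179.99008828   35.07060507  175.27048238] [ 0.3 -0.4 -0.1] [0.02 0.56 0.04]
front [-0.01180373 -0.00228928 -0.00113349  0.0015365   0.15628309  0.1575044 ] grip 0.13628494173142466 foot -0.10544147589383002 head -0.10632061997356305
```

>>> drive_tool --plan '[{"offset":[0,0,0],"delta_rot":[0,0,0],"hand":1.5},{"offset":[0,0,0],"delta_rot":[0,0,0],"hand":1},{"offset":[0,0,0],"delta_rot":[0,0,0],"hand":0.5},{"offset":[0,0,0],"delta_rot":[0,0,0],"hand":0.5},{"offset":[0,0,0],"delta_rot":[0,0,0],"hand":0.5}]' --grip_force 70

```text
time: 11.65
ee_pos: [0.6268, 0.083, 0.0747]
tcp_rot: [-180.0, 35.1, 175.3]
force: [-5.9, -0.4, 6.4]
width: 0.011
grasp_force: 68.7
```

Run:
```python
from h import *
s=bot.observe();print(s['ee_pos'],s['tcp_rot'],s['force'].round(1),s['torque'].round(2),s['width'])
```

```text
[0.62682088 0.08296571 0.07470989] [-179.98042086   35.09127376  175.3240253 ] [-5.9 -0.4  6.4] [ 0.01  0.78 -0.13] 0.011022059659806056
```

>>> drive_tool --plan '[{"offset":[0,-0.4,0],"delta_rot":[0,0,0],"hand":0.5},{"offset":[0,-1,0],"delta_rot":[0,0,0],"hand":0.5},{"offset":[0,-1.7,0],"delta_rot":[0,0,0],"hand":0.5},{"offset":[0,-2.4,0],"delta_rot":[0,0,0],"hand":0.5},{"offset":[0,-3.1,0],"delta_rot":[0,0,0],"hand":0.5},{"offset":[0,-3.6,0],"delta_rot":[0,0,0],"hand":0.5},{"offset":[0,-4,0],"delta_rot":[0,0,0],"hand":0.5},{"offset":[0,-4,0],"delta_rot":[0,0,0],"hand":0.5},{"offset":[0,-4,0],"delta_rot":[0,0,0],"hand":0.5}]'

```text
time: 12.78
ee_pos: [0.6242, 0.0434, 0.0747]
tcp_rot: [180.0, 35.2, 175.3]
force: [1.4, 4.3, 5.4]
width: 0.0111
grasp_force: 68.5
```

```bash
cat > chk.py <<'E'
from h import *
s=bot.observe();print(s['ee_pos'].round(4),s['tcp_rot'].round(2),s['force'].round(1),s['torque'].round(2),s['width'].round(4),s['time'])
e=np.array([np.cos(np.radians(-5)),np.sin(np.radians(-5))]);n=np.array([-e[1],e[0]])
for cn in("wrist","top","side"):
    c=cam(cn);P=cloud(c);Q=P[...,:2]@n;X=(P[...,:2]-[.615,.083])@e-0;
    ok=(c['range_z']>0)&(Q<.17)&(Q>-.2)
    m=ok&(abs(P[...,2]-.058)<.003)&(abs(X)<.022);p=P[m]
    mb=ok&(P[...,2]>.085)&(P[...,2]<.112)&(abs(Q+.106)<.02)&(abs(X)<.05)
    A=np.c_[Q[m],X[m],np.ones(m.sum())];co=np.linalg.lstsq(A,p[:,2],rcond=None)[0] if m.sum()>20 else None
    print(cn,'plate front',np.percentile(Q[m],[.3,1,2]).round(4) if m.sum()>20 else None,'slope',None if co is None else co.round(3),'head',mb.sum(),(np.percentile(Q[mb],[1,50,99]).round(4) if mb.sum()>10 else None))
E
python3 chk.py
```

```text
Traceback (most recent call last):
  File "chk.py", line 2, in <module>
    s=bot.observe();print(s['ee_pos'].round(4),s['tcp_rot'].round(2),s['force'].round(1),s['torque'].round(2),s['width'].round(4),s['time'])
                                                                                                              ^^^^^^^^^^^^^^^^
AttributeError: 'float' object has no attribute 'round'
```

>>> drive_tool --plan '[{"offset":[0,-0.6,0],"delta_rot":[0,0,0],"hand":0.5},{"offset":[0,-1.2,0],"delta_rot":[0,0,0],"hand":0.5},{"offset":[0,-1.9,0],"delta_rot":[0,0,0],"hand":0.5},{"offset":[0,-2.5,0],"delta_rot":[0,0,0],"hand":0.5},{"offset":[0,-3.1,0],"delta_rot":[0,0,0],"hand":0.5},{"offset":[0,-3.6,0],"delta_rot":[0,0,0],"hand":0.5},{"offset":[0,-3.9,0],"delta_rot":[0,0,0],"hand":0.5},{"offset":[0,-3.9,0],"delta_rot":[0,0,0],"hand":0.5},{"offset":[0,-3.9,0],"delta_rot":[0,0,0],"hand":0.5}]'

```text
time: 13.9
ee_pos: [0.6211, 0.0049, 0.0748]
tcp_rot: [179.9, 35.2, 175.3]
force: [1.4, 4.5, 6.0]
width: 0.011
grasp_force: 68.5
```

```bash
sed -i "s/,s\['width'\].round(4)//" chk.py; python3 chk.py
```

```text
[0.6211 0.0049 0.0748] [179.91  35.16 175.35] [1.4 4.5 6. ] [ 0.93 -0.11  0.69] 13.9
wrist plate front [-0.0745 -0.0692 -0.0657] slope [-0.022  0.005  0.059] head 0 None
top plate front [-0.0878 -0.0874 -0.0867] slope [-0.009  0.004  0.058] head 145 [-0.11   -0.1027 -0.0969]
side plate front [-0.111  -0.1107 -0.1102] slope [0.006 0.021 0.059] head 237 [-0.115  -0.1119 -0.101 ]
```

>>> drive_tool --plan '[{"offset":[0,-0.3,0],"delta_rot":[0,0,0],"hand":0.5},{"offset":[0,-0.6,0],"delta_rot":[0,0,0],"hand":0.5},{"offset":[0,-0.85,0],"delta_rot":[0,0,0],"hand":0.5},{"offset":[0,-1,0],"delta_rot":[0,0,0],"hand":0.5},{"offset":[0,-1,0],"delta_rot":[0,0,0],"hand":0.5},{"offset":[0,-1,0],"delta_rot":[0,0,0],"hand":0.5}]'

```text
time: 14.8
ee_pos: [0.6203, -0.0047, 0.0749]
tcp_rot: [179.9, 35.2, 175.4]
force: [1.0, 6.3, 6.2]
width: 0.011
grasp_force: 68.5
```

```bash
python3 chk.py
```

```text
[ 0.6203 -0.0047  0.0749] [179.86  35.17 175.35] [1.  6.3 6.2] [ 1.16 -0.11  0.63] 14.8
wrist plate front [-0.0841 -0.0796 -0.0764] slope [-0.022  0.006  0.059] head 0 None
top plate front [-0.097  -0.0963 -0.0874] slope [-0.014  0.018  0.058] head 145 [-0.11  -0.103 -0.097]
side plate front [-0.1114 -0.1109 -0.1101] slope [0.007 0.011 0.059] head 233 [-0.1144 -0.1117 -0.1013]
```

>>> drive_tool --plan '[{"offset":[0,-0.08,0],"delta_rot":[0,0,0],"hand":0.5},{"offset":[0,-0.15,0],"delta_rot":[0,0,0],"hand":0.5},{"offset":[0,-0.15,0],"delta_rot":[0,0,0],"hand":0.5},{"offset":[0,-0.15,0],"delta_rot":[0,0,0],"hand":0.5}]'

```text
time: 15.45
ee_pos: [0.6202, -0.0059, 0.0749]
tcp_rot: [179.8, 35.2, 175.4]
force: [1.0, 5.3, 5.9]
width: 0.0109
grasp_force: 68.6
```

>>> drive_tool --plan '[{"offset":[0,-0.05,0],"delta_rot":[0,0,0],"hand":0.5},{"offset":[0,-0.05,0],"delta_rot":[0,0,0],"hand":0.5},{"offset":[0,-0.05,0],"delta_rot":[0,0,0],"hand":0.5}]'

```text
time: 15.82
ee_pos: [0.6202, -0.0063, 0.0749]
tcp_rot: [179.8, 35.2, 175.4]
force: [0.4, 6.7, 6.1]
width: 0.011
grasp_force: 68.6
```

```bash
python3 chk.py
```

```text
[ 0.6202 -0.0063  0.0749] [179.82  35.17 175.36] [0.4 6.7 6.1] [ 1.27 -0.14  0.69] 15.825
wrist plate front [-0.086  -0.0814 -0.078 ] slope [-0.022  0.005  0.058] head 0 None
top plate front [-0.0983 -0.098  -0.0975] slope [-0.013  0.011  0.058] head 148 [-0.1099 -0.1028 -0.0969]
side plate front [-0.111  -0.1107 -0.1101] slope [0.009 0.015 0.059] head 235 [-0.1149 -0.1118 -0.1012]
```

>>> drive_tool --plan '[{"offset":[0,-0.06,0],"delta_rot":[0,0,0],"hand":0.5},{"offset":[0,-0.1,0],"delta_rot":[0,0,0],"hand":0.5},{"offset":[0,-0.1,0],"delta_rot":[0,0,0],"hand":0.5},{"offset":[0,-0.1,0],"delta_rot":[0,0,0],"hand":0.5},{"offset":[0,-0.1,0],"delta_rot":[0,0,0],"hand":0.5}]'

```text
time: 16.6
ee_pos: [0.6201, -0.0074, 0.0749]
tcp_rot: [179.8, 35.2, 175.4]
force: [0.8, 5.7, 6.9]
width: 0.0109
grasp_force: 68.6
```

```bash
python3 chk.py
```

```text
[ 0.6201 -0.0074  0.0749] [179.82  35.17 175.36] [0.8 5.7 6.9] [ 1.24 -0.14  0.73] 16.6
wrist plate front [-0.0867 -0.0824 -0.0791] slope [-0.022  0.005  0.058] head 0 None
top plate front [-0.0992 -0.0906 -0.0892] slope [-0.009 -0.005  0.058] head 146 [-0.1099 -0.1028 -0.097 ]
side plate front [-0.1115 -0.1109 -0.11  ] slope [0.006 0.009 0.059] head 235 [-0.1151 -0.112  -0.1019]
```

```bash
python3 -c "
from workcell import close_job
print(close_job())"
```

```text
the job is handed in; nothing more can be done
None
```

I handed in the job: the blade stands fully seated in the gauge foot, and the carrier is still gripped, level on the stand, with its front end an estimated 1 mm short of the blade. No verdict was returned.

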